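# Add a tart to the pastry case and close its stayed lid

### The arm

A 6-joint arm with a two-finger parallel gripper is mounted at the origin on the work surface. World frame = base frame: x ahead of the robot, y to its left, z up, the work surface at z = 0. Lengths are in m, angles in rad, forces in N, time in s.
With the tool pointing down it reaches from about 0.375 to 0.9 m from the base axis. Payload 3.1 kg.
Tool frame: the origin (TCP) lies at the very end of the fingers, on their centre line; the grasp point (between the pads) lies 19 mm behind it; x points along the fingers, y is the direction in which the jaws open and shut, and the axes are right-handed (so a half turn about x gives the same grasp; the last joint's range is limited). The gripper opens to 85 mm and grips with 20 to 120 N. Pads are 22 mm wide; open, the fingers measure 114 mm over their backs; the gripper's body (76 mm by 85 mm) begins 54 mm behind the grasp point. The pads swing forward as they close: fully open they stand 13 mm farther back than shut.
Start: joints at [0.963, 0.527, 1.433, -0, 1.181, -0.178], TCP at [0.26, 0.568, 0.231] pointing down, gripper open.
Joint ranges: [-3.08, 3.08], [-0.75, 2.2], [0.22, 2.44], [-1.43, 4.57], [0, 2.65], [-2.85, 2.85]. Speed limits (rad/s): [2.79, 2.79, 3.14, 3.14, 3.14, 3.14].

### API

Orientations are given as a unit quaternion [x, y, z, w].
In Python, from station import sense, snapshot, camera_model, sign_off gives the robot as it stands.
- The arm moves only by the tool step_arm, never from a script. Its argument "increments" is one flat list of numbers, 5 for each row, row after row: the shift along the tool's x, y, z in units of 60 mm (1.0 is 60 mm), then the turn about the tool's x in units of 5 degrees (1.0 is 5 degrees), then the closure, from 0 (fully open) to 1 (shut). A call has exactly 5 rows; each row is the pose to reach, as a shift and turn from the pose measured when the call began, along the tool's axes at that moment; what a row does not reach only later rows make up. A row lasts 1/8 s, in which the tool goes at most 62.5 mm and 10.7 degrees, less where a joint would pass 70% of its speed; a pose out of reach is approached as far as the arm can. A call with a gripper value outside its range is refused whole. The fingers move at their own pace and stop on an object; "grip_force" is the grip in N (left out, the last holds). Time passes only in rows, so rows that repeat a pose let the fingers close, or fill a call up. It gives the time, the measured TCP pose, the force and the opening at its end, in the units of the state.
- sense(): the state, without advancing time (a new reading comes with each control period).
- snapshot(name): name is "scene" or "top"; returns the picture (400x640x3 uint8, blue, green, red); there is no depth.
- camera_model(name): a dict with "vertical_fov" (degrees; the focal length in pixels is half the picture's height over the tangent of half this angle, whatever the lens; pixels are square), "cx", "cy" (the principal point, pixels), "R" (3x3) and "t" (3): a world point X has camera coordinates R X + t. Camera axes: x right, y down, z forward; pixel columns grow to the right and rows downward; lengths in m; the calibration is good to about 2 mm. A picture is of the moment at which its call begins. camera_model takes no time and is no camera call.
- sign_off(): hands the job in, once; it reports no verdict.
The state is a dict: "t": time; "q": joint angles; "qd": joint speeds; "tau": joint torques, N m; "tcp_pos": TCP position; "tool_rot": TCP orientation; "force": force on the tool from outside, world axes, zero at the start; "ft_torque": the same for the moment, N m; "finger_gap": opening from 0.0 (shut) to 1.0 (fully open).
Only numpy, scipy, OpenCV 4.12 (cv2) and the standard library are available. Lean on these libraries where they do the work, as an engineer would, in place of code of your own. Each camera call takes 0.05 s, during which the arm holds its last target. There are 200 camera calls.

### The job

Open the pastry case: raise its lid by the bar handle until the folding stay snaps straight, locks and holds the lid up by itself. Stand the tart from the counter upright on the floor of the case, setting it down gently and clear of the stay. Then push the stay's knee back to break it and, holding the handle, lower the lid gently until it is fully shut, leaving the other tarts, the shaker and the jar where they are.

Things in the scene. Friction and masses are not known exactly. Their poses are not given: they have to be found in the camera images.
- case: Low countertop pastry case, fixed, 220 mm deep (x) by 320 mm wide (y): steel plinth, clear 6 mm walls, rim 90 mm high, inner floor 36 mm high. Origin: centre of its underside, on the counter; x from its front (robot side, handle) to its back (hinge), y to its left, z up. Two tarts already stand in its back right part; the stay is inside on the left wall, its folded parts fill the leftmost 55 mm.
- case_floor (a point): Point on the case's inner floor in the middle of its free front part, 60 mm in front of and 30 mm to the right of the case's centre; axes as the case. A tart standing here is 13 mm clear of the front wall and far from stay and other tarts (close fingers along the case's y). With the lid locked up the space above is free: the raised handle is about 80 mm further back.
- hinge (a point): Middle of the lid's hinge line, which runs along the case's back top edge (case y), 97 mm above the counter. The lid is a steel frame with a clear pane, 216 mm deep, 320 mm wide, 12 mm thick, about 0.75 kg, lying on the rim when shut. Axes as the case.
- handle (a point): Middle of the lid's bar handle: round steel bar 12 mm thick, 120 mm long, parallel to the lid's front edge (case y), 260 mm from the hinge line in the lid's mid-plane, so 97 mm high when shut and 341 mm when raised. 34 mm free between bar and lid or case. It circles about the hinge line and can turn between fingers that keep pointing down. Axes turn with the lid (x from front to back).
- lid (a joint): Angle of the lid, rad: 0 shut, about 1.22 (70 deg) fully raised, where the straight stay stops it. Lifting takes about 5 N at the handle. The hinge is stiff: with the stay broken the lid still stays up above about 1.05 rad, but lower down it can drop and slam if let go.
- knee (a joint): Angle of the stay's knee, rad: 0 folded (lid shut), 2.91 straight, 3.02 locked against its stop. A weak spring carries it over to locked once the lid has been pulled right up to where the stay stops it. Pushed back to a reading below about 2.35 the stay stays broken and the lid, sunk a few degrees, stands on its hinge friction; a shorter push springs back straight.
- knee_knob (a point): Pushing point in the inner half of the thumb knob on the stay's knee: dark steel cylinder 18 mm across, 36 mm long along the case's y, on the stay's inner side; this point is on its axis, 13 mm from its inner end and 25 mm from the two flat strips (14 mm wide). Lid locked: 21 mm in front of the case's centre, 162 mm above the counter. To break the knee push it to the case's back (case +x), 3 to 5 N.
- stay_foot (a point): Pivot of the stay's lower strip on the case's left wall, fixed, 57 mm above the counter. The knob moves on a circle of 119 mm radius about it (about the case's y): straight up from here it would be 119 mm above; locked it leans 28 deg towards the case's back; leaning 46 to 50 deg (about 33 mm further back and 25 mm lower) the knee is well broken. Axes as the case.
- tart_center (a point): Centre (half-way up) of the custard tart that stands on the counter beside the case: round, in a thin tin, 55 mm across at the foot, 62 mm near the top, 32 mm high, about 0.11 kg; z is its upright axis.
- case_tart_a: One of two like tarts standing in the back right part of the case; origin at the centre of its underside. Leave alone.
- case_tart_b: The other tart in the case, nearer the middle; origin at the centre of its underside. Leave alone.
- shaker: Aluminium sugar shaker, 70 mm across, 116 mm high, on the counter beside the case; origin under its centre. Leave alone.
- jam_jar: Amber glass jar with a metal cap, 68 mm across, 95 mm high, on the counter beside the case; origin under its centre. Leave alone.

How it is judged:
By the outcome, as a careful person would: the job done as asked, in the order asked, and still so for the second after the job is handed in, with the robot touching nothing.
It also fails if it takes over 72 s, if anything falls off the work surface, if the arm or the gripper's body presses on something with over 40 N, if the wrist force passes 120 N, or if a joint passes its speed limit or range.

## Working session

There is one attempt and no reset: what is moved stays moved. The work goes in short steps, Python scripts to look and compute and a tool call to move; the robot and the scene stay as the last step left them, time stands still between calls to the robot, and variables do not carry over. Pictures are saved under pics/ and viewed, about 8 in all and at most 12, crops included, and the job is handed in when it is done.

Besides the shell and the picture viewer there is one more tool, called in YAML: its name, and indented under it one key for each argument. step_arm: Moves the arm, as the interface text tells. Its arguments: {"type":"object","properties":{"increments":{"type":"array","items":{"type":"number"}},"grip_force":{"type":"number"}},"required":["increments"]}

```bash
mkdir -p pics; ls
python3 - <<'E'
from station import *
import cv2,json
for n in("scene","top"):
    cv2.imwrite(f"pics/{n}0.png",snapshot(n)); print(n,camera_model(n))
s=sense();print(s)
E
```

```text
pics
scene {'vertical_fov': 53.7695498757018, 'cx': 319.137493777455, 'cy': 198.04528802394395, 'R': array([[ 0.48365552,  0.87520839,  0.00935971],
       [ 0.66409562, -0.35998318, -0.65527789],
       [-0.57013537,  0.32314451, -0.75532992]]), 't': array([-0.28572744, -0.30231001,  1.48792503])}
top {'vertical_fov': 56.156030262228825, 'cx': 319.28965177348834, 'cy': 187.74292999272836, 'R': array([[ 0.01788341, -0.99968694,  0.01749874],
       [-0.99342915, -0.01974476, -0.11273272],
       [ 0.11304293, -0.01536772, -0.99347125]]), 't': array([-0.01143553,  0.58999385,  1.04122993])}
{'t': 0.1, 'q': array([ 9.62514377e-01,  5.28379704e-01,  1.43376665e+00, -4.46273160e-06,
        1.18140621e+00, -1.78505180e-01]), 'qd': array([ 0.00198328, -0.00070855, -0.00163723, -0.00093919,  0.00092367,
       -0.00092208]), 'tau': array([ 1.25333436e-04, -4.43303704e+01, -1.78585964e+01, -2.05570227e-04,
        3.84210551e-03,  1.71776031e-05]), 'tcp_pos': array([0.26002259, 0.56763776, 0.23042987]), 'tool_rot': array([ 0.15014108,  0.69110754, -0.15142221,  0.69057899]), 'force': array([-0.11711734,  0.06273786,  0.11114244]), 'ft_torque': array([ 0.00077713, -0.03117134,  0.00086575]), 'finger_gap': 1.000229310978612}
```

View pics/scene0.png

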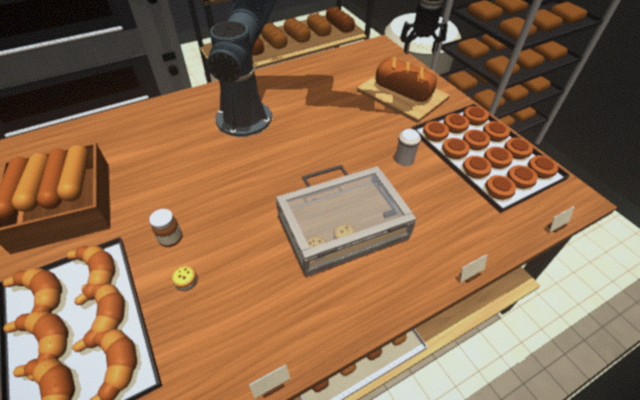

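View pics/top0.png

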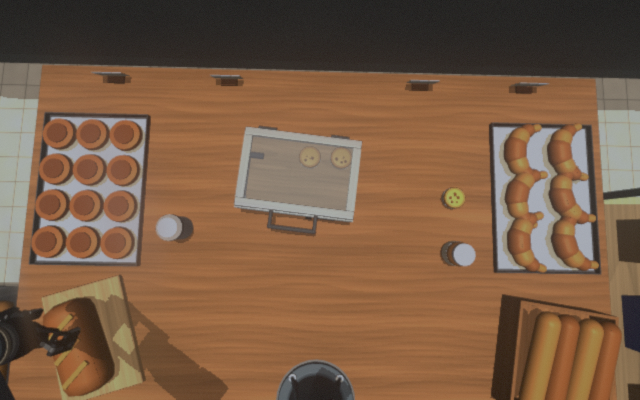

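The scene view faces the robot, with the case at about (345,220), the tart at (184,277), the jar at (165,226) and the shaker at (407,147). In the top view the case is at (298,175), the handle at (293,228), the tart at (455,198), the jar at (462,254) and the shaker at (170,228). I'll enlarge the case and tart next.

Run:
```python
import cv2,numpy as np
t=cv2.imread("pics/top0.png");s=cv2.imread("pics/scene0.png")
r=lambda a,k:cv2.resize(a,None,fx=k,fy=k,interpolation=cv2.INTER_CUBIC)
a=r(t[120:240,230:370],4) #560x480
b=r(t[180:220,435:475],4) #160
c=r(s[257:297,164:204],4)
o=np.zeros((480,720,3),np.uint8);o[:,:560]=a;o[:160,560:]=b;o[160:320,560:]=c
cv2.imwrite("pics/crop1.png",o)
```

```text
(no output)
```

View pics/crop1.png

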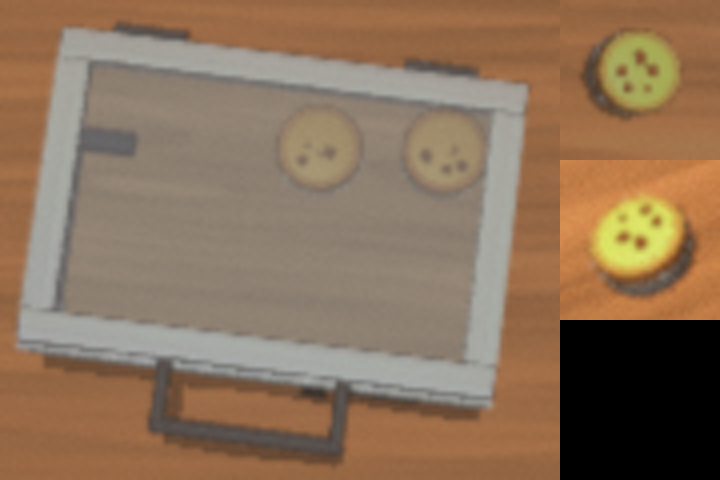

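The crop shows the lid corners at (65,30), (527,85), (492,408) and (18,348), the handle bar from (155,424) to (340,450), and the tart top at (640,71) in the top view and (638,238) in the scene view.

```bash
cat > h.py <<'E'
import numpy as np
from station import *
from scipy.spatial.transform import Rotation as R
def cam(n):
    m=camera_model(n);return m,(400/2)/np.tan(np.radians(m["vertical_fov"]/2))
def ray(n,px,z):
    "world point on pixel ray at height z"
    m,f=cam(n);d=m["R"].T@np.array([(px[0]-m["cx"])/f,(px[1]-m["cy"])/f,1]);c=-m["R"].T@m["t"]
    return c+d*(z-c[2])/d[2]
def proj(n,X):
    m,f=cam(n);p=m["R"]@np.asarray(X)+m["t"];return np.array([m["cx"]+f*p[0]/p[2],m["cy"]+f*p[1]/p[2]])
def inc(X,yaw_jaw=None):
    "increments (60mm units, 5deg) from present pose to TCP X, with jaw axis horizontal direction at angle yaw_jaw"
    s=sense();M=R.from_quat(s["tool_rot"]).as_matrix();d=M.T@(np.asarray(X)-s["tcp_pos"])/.06
    a=0
    if yaw_jaw is not None:
        y=M[:,1];cur=np.arctan2(y[1],y[0]);e=(yaw_jaw-cur+np.pi/2)%np.pi-np.pi/2
        a=-np.degrees(e)/5  # tool x points down
    return np.round(d,3),round(a,3)
E
python3 - <<'E'
from h import *
from scipy.optimize import least_squares
u=lambda x,y:((x+.5)/4-.5+230,(y+.5)/4-.5+120)
pix=[u(65,30),u(527,85),u(492,406),u(18,346),u(155,424),u(340,450)]
L=[(.110,.16,.103),(.110,-.16,.103),(-.106,-.16,.103),(-.106,.16,.103),(-.15,.06,.1),(-.15,-.06,.1)]
def tf(p,l):
    c,s=np.cos(p[2]),np.sin(p[2]);return np.array([p[0]+c*l[0]-s*l[1],p[1]+s*l[0]+c*l[1],l[2]])
f=lambda p:np.concatenate([proj("top",tf(p,l))-q for l,q in zip(L,pix)])
r=least_squares(f,[.6,0,0]);print("case",r.x,np.round(r.fun,1))
for l in [(-.15,0,.097),(-.06,-.03,.036),(-.021,.0,.162)]:print(tf(r.x,l))
a=ray("top",(435+80.5/4-.5,180+71.5/4-.5),.032);b=ray("scene",(164+78.5/4-.5,257+78.5/4-.5),.032)
print("tart",a,b)
print("jar",ray("top",(464,254),.095),"shaker",ray("top",(168,227.5),.116))
s=sense();print(R.from_quat(s["tool_rot"]).as_matrix())
E
```

```text
case [ 0.6189272   0.05718095 -0.10366524] [-0.5 -0.3  0.7  0.4  0.6 -0.8 -0.5 -0.6  0.5  1.1 -0.8  0.1]
[0.46973246 0.0727029  0.097     ]
[0.55614491 0.03355078 0.036     ]
[0.59803994 0.05935402 0.162     ]
tart [ 0.5701012  -0.39061833  0.032     ] [ 0.57623945 -0.38989888  0.032     ]
jar [ 0.41302563 -0.38830209  0.095     ] shaker [0.46908466 0.39174073 0.116     ]
[[-1.11662111e-03  4.16665263e-01  9.09059301e-01]
 [-1.61072538e-03  9.09057939e-01 -4.16666617e-01]
 [-9.99998079e-01 -1.92950362e-03 -3.43939970e-04]]
```

```bash
cat >> h.py <<'E'
CASE=np.array([.6189,.0572,-.1037])
def cw(x,y,z):
    c,s=np.cos(CASE[2]),np.sin(CASE[2]);return np.array([CASE[0]+c*x-s*y,CASE[1]+s*x+c*y,z])
def show(*a):
    s=sense();print("t",round(s["t"],2),"tcp",np.round(s["tcp_pos"],4),"F",np.round(s["force"],1),"gap",round(float(s["finger_gap"]),3))
E
python3 -c "
from h import *
print(inc(cw(-.15,0,.20),CASE[2]))"
```

```text
(array([ 0.517, -6.041,  6.614]), np.float64(14.263))
```

step_arm:
  increments: [0.05,-0.6,0.66,1.43,0.3,0.1,-1.2,1.32,2.85,0.5,0.15,-1.8,1.98,4.28,0.6,0.2,-2.4,2.65,5.7,0.62,0.25,-3.0,3.3,7.13,0.62]

```text
t: 0.72
tcp_pos: [0.3654, 0.3198, 0.2154]
tool_rot: [0.355, 0.611, -0.357, 0.611]
force: [2.0, 0.0, 0.0]
finger_gap: 0.382
```

```bash
python3 -c "
from h import *
show();print(inc(cw(-.15,0,.20),CASE[2]))"
```

```text
t 0.72 tcp [0.3654 0.3198 0.2154] F [2. 0. 0.] gap 0.382
(array([ 0.263, -0.515,  4.441]), np.float64(7.089))
```

step_arm:
  increments: [0.05,-0.1,0.9,1.5,0.62,0.1,-0.2,1.9,3.0,0.62,0.2,-0.35,2.9,4.5,0.62,0.26,-0.45,3.8,6.0,0.62,0.26,-0.515,4.44,7.09,0.62]

```text
t: 1.35
tcp_pos: [0.4701, 0.0705, 0.1997]
tool_rot: [-0.526, -0.472, 0.527, -0.472]
force: [0.7, -0.6, 0.1]
finger_gap: 0.381
```

Run:
```python
from h import *
import cv2
show();print(inc(cw(-.15,0,.081),CASE[2]))
t=snapshot("top");cv2.imwrite("pics/top1.png",t)
s=snapshot("scene")
a=cv2.resize(t[150:270,230:370],None,fx=3,fy=3,interpolation=2);b=cv2.resize(s[120:240,260:400],None,fx=3,fy=3,interpolation=2)
cv2.imwrite("pics/c2.png",cv2.hconcat([a[:, :400],b[:,:400]]))
```

```text
t 1.35 tcp [0.4701 0.0705 0.1997] F [ 0.7 -0.6  0.1] gap 0.381
(array([ 1.978, -0.007, -0.041]), np.float64(-0.062))
```

View pics/c2.png

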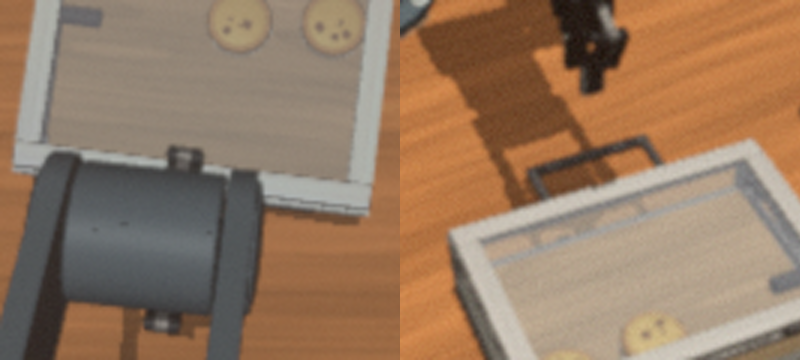

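The left half shows the gripper above the handle. In the right half the handle bar runs from scene pixel (303,177) to (343,168), middle about (323,172.5), with the fingers above it.

```bash
python3 -c "
from h import *
for y in(.06,0,-.06):print(proj('scene',cw(-.15,y,.1)))
print(ray('scene',(323,172.5),.1)-cw(-.15,0,.1))"
```

```text
[339.55399464 164.90736186]
[321.17583811 170.32286995]
[302.295516   175.88635163]
[ 1.04562010e-02  3.27908634e-04 -2.77555756e-17]
```

Run:
```python
from h import *
for l in[(-.106,.16,.103),(-.106,-.16,.103),(.11,.16,.103),(.11,-.16,.103)]:print(proj('scene',cw(*l)))
import cv2
s=cv2.imread("pics/scene0.png")
a=cv2.resize(s[160:280,270:420],None,fx=5,fy=5,interpolation=2)
cv2.imwrite("pics/c3.png",a)
```

```text
[376.08146782 164.77399599]
[274.54733914 195.50647965]
[414.74037625 217.20606954]
[302.9508517  256.60731343]
```

View pics/c3.png

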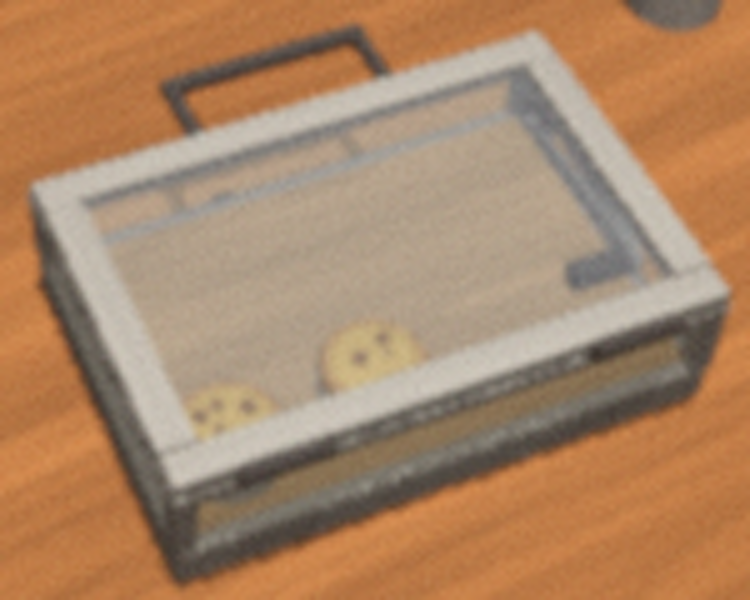

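Scene corners: (377.5,166.5), (276.5,196.9), (415.5,217.9) and (303.9,256.9). Handle ends: (303.5,177.1) and (341.3,166.3). I'll fit the case pose to both cameras together.

Run:
```python
from h import *
import h
from scipy.optimize import least_squares
u=lambda x,y:((x+.5)/4-.5+230,(y+.5)/4-.5+120)
v=lambda x,y:((x+.5)/5-.5+270,(y+.5)/5-.5+160)
P=[u(65,30),u(527,85),u(492,406),u(18,346),u(155,424),u(340,450)]
Q=[v(728,290),v(170,485),v(33,185),v(538,33),v(357,32),v(168,86)]
L=[(.110,.16,.103),(.110,-.16,.103),(-.106,-.16,.103),(-.106,.16,.103),(-.15,.06,.1),(-.15,-.06,.1)]
def mk(w):
    def f(p):
        h.CASE=p;return np.concatenate([w*(proj("top",cw(*l))-q) for l,q in zip(L,P)]+[(1-w)*(proj("scene",cw(*l))-q) for l,q in zip(L,Q)])
    return f
for w in(.999,.5,.001):
    r=least_squares(mk(w),[.6,0,-.1]);print(w,r.x,np.round(r.fun/max(w,1-w),1))
```

```text
0.999 [ 0.6189272   0.05718095 -0.10366524] [-0.5 -0.3  0.7  0.4  0.6 -0.8 -0.5 -0.6  0.5  1.1 -0.8  0.1 -0.  -0.
 -0.   0.  -0.  -0.  -0.  -0.  -0.  -0.  -0.  -0. ]
0.5 [ 0.62039874  0.05784906 -0.10528257] [-0.7 -0.9  0.5 -0.   0.3 -1.3 -0.8 -1.2  0.2  0.5 -1.1 -0.4  0.1 -0.
 -0.2  0.3 -1.2 -0.9 -0.6 -1.1 -0.9 -0.9 -0.4 -0.7]
0.001 [ 0.62249522  0.0581889  -0.1079303 ] [-0.  -0.   0.  -0.   0.  -0.  -0.  -0.  -0.  -0.  -0.  -0.   0.7  0.6
  0.1  0.8 -0.7 -0.6  0.1 -0.7 -0.3 -0.5  0.1 -0.4]
```

```bash
sed -i 's/^CASE=.*/CASE=np.array([.6205,.0578,-.105])/' h.py; python3 -c "
from h import *
print(inc(cw(-.15,0,.081),CASE[2]))"
```

```text
(array([ 1.984, -0.019, -0.072]), np.float64(-0.051))
```

step_arm:
  increments: [0.5,-0.02,-0.07,-0.05,0.6,1.0,-0.02,-0.07,-0.05,0.6,1.5,-0.02,-0.07,-0.05,0.6,1.8,-0.02,-0.07,-0.05,0.6,1.98,-0.02,-0.07,-0.05,0.6]
  grip_force: 30

```text
t: 2.08
tcp_pos: [0.4702, 0.0742, 0.0802]
tool_rot: [-0.524, -0.473, 0.526, -0.474]
force: [-0.3, 0.4, 0.6]
finger_gap: 0.4
```

step_arm:
  increments: [0,0,0,0,0.75,0,0,0,0,0.85,0,0,0,0,1,0,0,0,0,1,0,0,0,0,1]
  grip_force: 30

```text
t: 2.7
tcp_pos: [0.4729, 0.0742, 0.0811]
tool_rot: [0.526, 0.472, -0.525, 0.475]
force: [4.4, 1.4, -2.6]
finger_gap: 0.128
```

Run:
```python
from h import *
show();s=sense();M=R.from_quat(s["tool_rot"]).as_matrix();print(np.round(M,3))
p0=s["tcp_pos"]
# lid arc: displacement per angle in tool units, about hinge, from angle 0
for a in np.radians([10,20,30,40,50,60,66,70,72]):
    d=cw(.110-.26*np.cos(a),0,.26*np.sin(a))-cw(-.15,0,0);print(round(np.degrees(a)),np.round(M.T@d/.06,2))
```

```text
t 2.7 tcp [0.4729 0.0742 0.0811] F [ 4.4  1.4 -2.6] gap 0.128
[[ 0.004  0.995 -0.104]
 [-0.002 -0.104 -0.995]
 [-1.     0.005  0.002]]
10 [-0.75  0.07  0.  ]
20 [-1.48  0.27  0.  ]
30 [-2.16  0.59  0.  ]
40 [-2.78  1.03  0.01]
50 [-3.31  1.56  0.01]
60 [-3.74  2.18  0.01]
66 [-3.95  2.59  0.01]
70 [-4.06  2.87  0.01]
72 [-4.11  3.01  0.01]
```

step_arm:
  increments: [-0.4,0.02,0,0,1,-0.95,0.11,0,0,1,-1.48,0.27,0,0,1,-1.95,0.48,0,0,1,-2.16,0.59,0,0,1]

```text
t: 3.32
tcp_pos: [0.5062, 0.0707, 0.2117]
tool_rot: [-0.525, -0.472, 0.525, -0.475]
force: [2.7, -0.1, -8.6]
finger_gap: 0.128
```

```bash
sed -i 's/^CASE=.*/CASE=np.array([.6225,.0580,-.106])/' h.py
cat >> h.py <<'E'
HP=lambda a,dz=0:cw(.110-.26*np.cos(a),0,.097+.26*np.sin(a)-.0159+dz)
def lid():
    s=sense();c,n=np.cos(CASE[2]),np.sin(CASE[2]);d=s["tcp_pos"]-[*CASE[:2],0]
    x=c*d[0]+n*d[1]-.11;z=d[2]-.0811;return np.degrees(np.arctan2(z,-x)),np.hypot(x,z)
E
python3 - <<'E'
from h import *
show();print(lid())
for a in[36,42,48,54,60,65,68,70,71]:print(a,inc(HP(np.radians(a))))
E
```

```text
t 3.33 tcp [0.5062 0.0707 0.2117] F [ 2.7 -0.1 -8.6] gap 0.128
(np.float64(29.906266992445218), np.float64(0.26189017822888344))
36 (array([-0.37 ,  0.279,  0.007]), 0)
42 (array([-0.722,  0.565,  0.009]), 0)
48 (array([-1.042,  0.886,  0.01 ]), 0)
54 (array([-1.327,  1.24 ,  0.012]), 0)
60 (array([-1.573,  1.621,  0.013]), 0)
65 (array([-1.747,  1.956,  0.014]), 0)
68 (array([-1.837,  2.165,  0.015]), 0)
70 (array([-1.89 ,  2.306,  0.015]), 0)
71 (array([-1.916,  2.377,  0.015]), 0)
```

step_arm:
  increments: [-0.37,0.25,0,0,1,-0.72,0.54,0,0,1,-1.04,0.86,0,0,1,-1.33,1.21,0,0,1,-1.57,1.6,0,0,1]

```text
t: 3.95
tcp_pos: [0.5943, 0.0615, 0.307]
tool_rot: [-0.52, -0.477, 0.53, -0.47]
force: [-11.6, -0.8, 10.9]
finger_gap: 0.127
```

Run:
```python
from h import *
show();print(lid())
for a in[64,67,69,70,71,72]:print(a,inc(HP(np.radians(a))))
```

```text
t 3.95 tcp [0.5943 0.0615 0.307 ] F [-11.6  -0.8  10.9] gap 0.127
(np.float64(58.4943190521753), np.float64(0.2649202083799517))
64 (array([-0.136,  0.406,  0.01 ]), 0)
67 (array([-0.234,  0.611,  0.011]), 0)
69 (array([-0.293,  0.75 ,  0.011]), 0)
70 (array([-0.32 ,  0.82 ,  0.012]), 0)
71 (array([-0.346,  0.891,  0.012]), 0)
72 (array([-0.371,  0.963,  0.012]), 0)
```

step_arm:
  increments: [-0.18,0.37,0,0,1,-0.28,0.57,0,0,1,-0.34,0.71,0,0,1,-0.39,0.82,0,0,1,-0.42,0.9,0,0,1]

```text
t: 4.58
tcp_pos: [0.6427, 0.0564, 0.3314]
tool_rot: [-0.517, -0.48, 0.533, -0.467]
force: [-14.6, 1.0, 4.5]
finger_gap: 0.123
```

Run:
```python
from h import *
import cv2
show();print(lid())
for a in[69,70,71,72]:print(a,inc(HP(np.radians(a))))
t=snapshot("top");s=snapshot("scene")
a=cv2.resize(t[100:260,220:380],None,fx=2.5,fy=2.5,interpolation=2);b=cv2.resize(s[80:240,260:420],None,fx=2.5,fy=2.5,interpolation=2)
cv2.imwrite("pics/c4.png",cv2.hconcat([a,b]))
```

```text
t 4.58 tcp [0.6427 0.0564 0.3314] F [-14.6   1.    4.5] gap 0.123
(np.float64(70.26454664717104), np.float64(0.2659140969742803))
69 (array([ 0.128, -0.053,  0.009]), 0)
70 (array([0.099, 0.017, 0.009]), 0)
71 (array([0.072, 0.088, 0.009]), 0)
72 (array([0.046, 0.159, 0.01 ]), 0)
```

View pics/c4.png

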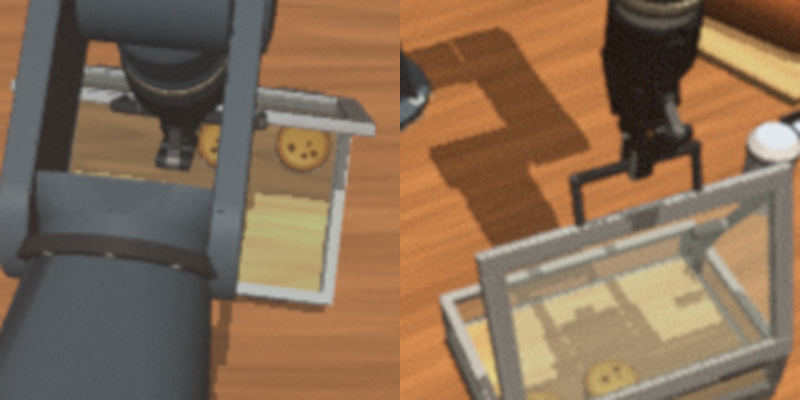

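The lid is up about 70° with the handle still gripped. The stay is visible inside on the left at about crop (690,240). I'll pull slightly further to make sure it snaps.

step_arm:
  increments: [-0.01,0.06,0,0,1,-0.02,0.12,0,0,1,-0.03,0.16,0,0,1,-0.03,0.16,0,0,1,-0.03,0.16,0,0,1]

```text
t: 5.3
tcp_pos: [0.6429, 0.0564, 0.3315]
tool_rot: [-0.511, -0.486, 0.539, -0.461]
force: [-16.9, 0.7, 4.6]
finger_gap: 0.124
```

Run:
```python
from h import *
import cv2
show();print(lid())
b=cv2.resize(snapshot("scene")[120:240,340:440],None,fx=5,fy=5,interpolation=2)
cv2.imwrite("pics/c5.png",b)
for l in[(-.021,.09,.162),(-.02,.11,.162)]:print((proj("scene",cw(*l))-[340,120])*5)
```

```text
t 5.3 tcp [0.6429 0.0564 0.3315] F [-16.9   0.7   4.6] gap 0.124
(np.float64(70.33425053045615), np.float64(0.26594878922392556))
[159.29603265 285.62757544]
[192.84202871 276.76092544]
```

View pics/c5.png

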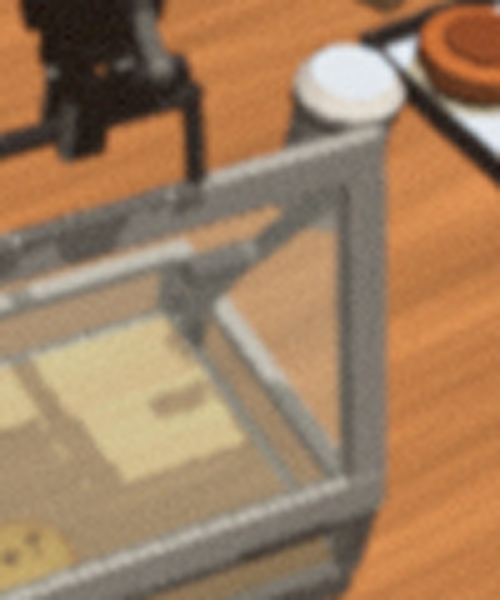

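The lid stopped against the straight stay at 70.3° with 17 N on the handle, and the knob shows at crop (185,275). Releasing now.

step_arm:
  increments: [0,-0.08,0,0,0.7,0,-0.08,0,0,0.6,0,-0.08,0,0,0.6,-0.4,-0.08,0,0,0.6,-1.0,-0.08,0,0,0.6]

```text
t: 5.98
tcp_pos: [0.6414, 0.0568, 0.391]
tool_rot: [-0.51, -0.486, 0.539, -0.461]
force: [1.0, -0.1, 0.5]
finger_gap: 0.401
```

Run:
```python
from h import *
show();s=sense();print(s["q"],np.round(R.from_quat(s["tool_rot"]).as_matrix(),3))
print(inc([.573,-.390,.20],CASE[2]+np.pi/2))
```

```text
t 5.97 tcp [0.6414 0.0568 0.391 ] F [ 1.  -0.1  0.5] gap 0.401
[-0.08246136  0.45679172  1.11540979 -0.00529624  1.62457698  0.01998144] [[-0.055  0.993 -0.102]
 [-0.001 -0.102 -0.995]
 [-0.998 -0.055  0.006]]
(array([ 3.247, -0.194,  7.504]), np.float64(-17.963))
```

step_arm:
  increments: [0,-0.1,0.85,1.8,0.5,0,-0.15,1.75,3.6,0.4,0,-0.17,2.65,5.4,0.3,0,-0.19,3.55,7.2,0.1,0.3,-0.19,4.5,9.0,0]

```text
t: 6.6
tcp_pos: [0.6026, -0.213, 0.3772]
tool_rot: [-0.65, -0.24, 0.684, -0.23]
force: [0.8, 0.8, -0.1]
finger_gap: 1.002
```

Run:
```python
from h import *
import cv2
show();s=sense();print(s["q"])
t=snapshot("top");cv2.imwrite("pics/top2.png",t);c=snapshot("scene");cv2.imwrite("pics/scene2.png",c)
print(inc([.573,-.390,.12],CASE[2]+np.pi/2))
a=cv2.resize(t[110:240,230:390],None,fx=3,fy=3,interpolation=2);b=cv2.resize(c[130:260,280:400],None,fx=2.6,fy=3,interpolation=2)
cv2.imwrite("pics/c6.png",cv2.hconcat([a,b[:,:312]]))
```

```text
t 6.6 tcp [ 0.6026 -0.213   0.3772] F [ 0.8  0.8 -0.1] gap 1.002
[-0.50161465  0.45153179  1.15956719 -0.02705096  1.57301091  0.39182938]
(array([4.239, 2.123, 1.958]), np.float64(8.929))
```

View pics/c6.png

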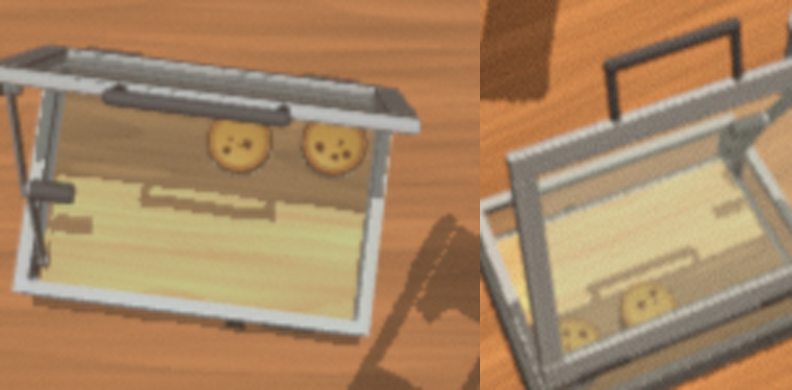

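The lid stands up by itself. In the top crop the handle bar runs from (108,97) to (285,117), the knob from (28,190) to its inner end at (73,193), and the rim front corners are at (15,290) and (365,333).

Run:
```python
from h import *
w=lambda x,y:((x+.5)/3-.5+230,(y+.5)/3-.5+110)
c,n=np.cos(CASE[2]),np.sin(CASE[2])
def tc(P):
    d=P[:2]-CASE[:2];return np.round([c*d[0]+n*d[1],-n*d[0]+c*d[1]],4)
for nm,px,z in[("kn_in",(73,193),.162),("kn_out",(28,190),.162),("hL",(108,97),.341),("hR",(285,117),.341),("fl",(15,290),.09),("fr",(365,333),.09)]:
    P=ray("top",w(*px),z);print(nm,P,tc(P))
```

```text
kn_in [0.60711048 0.16711187 0.162     ] [-0.0268  0.1069]
kn_out [0.60888451 0.20493665 0.162     ] [-0.0291  0.1447]
hL [0.64792598 0.11684508 0.341     ] [0.0191 0.0612]
hR [ 0.63656101 -0.00519404  0.341     ] [ 0.0207 -0.0614]
fl [0.52884865 0.22721201 0.09      ] [-0.111   0.1584]
fr [ 0.49620217 -0.08727452  0.09      ] [-0.1102 -0.1578]
```

step_arm:
  increments: [0.7,0.5,0.4,1.8,0,1.6,0.95,0.8,3.6,0,2.5,1.4,1.2,5.4,0,3.4,1.8,1.6,7.2,0,4.2,2.12,1.96,8.93,0]

```text
t: 7.32
tcp_pos: [0.5739, -0.3908, 0.1213]
tool_rot: [-0.686, 0.041, 0.726, 0.036]
force: [1.7, -0.7, 0.1]
finger_gap: 1.005
```

Run:
```python
from h import *
import cv2
show();print(sense()["q"])
print(inc([.574,-.390,.003],CASE[2]+np.pi/2))
b=snapshot("scene")[210:320,120:260]
cv2.imwrite("pics/c7.png",cv2.resize(b,None,fx=5,fy=5,interpolation=2))
```

```text
t 7.33 tcp [ 0.5739 -0.3908  0.1213] F [ 1.7 -0.7  0.1] gap 1.005
[-0.74098434  0.76002876  1.29346412 -0.04459749  1.12842743  0.95874742]
(array([ 1.968, -0.031, -0.11 ]), np.float64(-0.032))
```

View pics/c7.png

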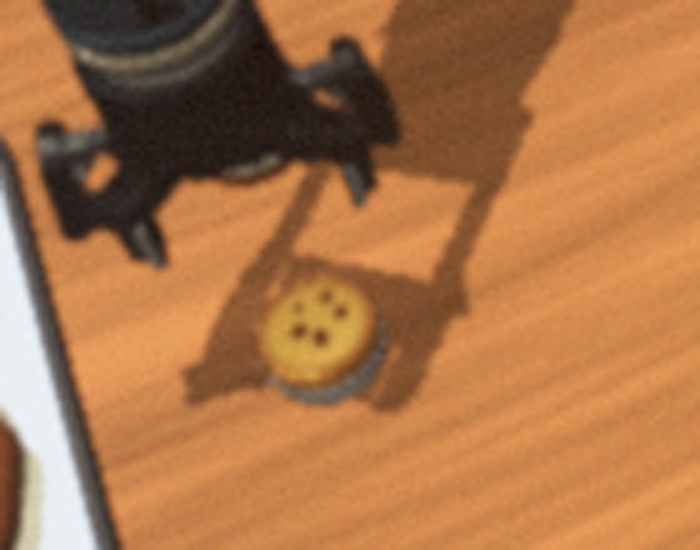

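The tart top is at crop (320,330), i.e. scene pixel (184,276), which matches the earlier reading. The fingers straddle it, so I'm going down.

step_arm:
  increments: [0.5,-0.03,-0.03,0,0,1.0,-0.03,-0.06,0,0,1.5,-0.03,-0.09,0,0,1.8,-0.03,-0.1,0,0,1.96,-0.03,-0.11,0,0]

```text
t: 8.0
tcp_pos: [0.5677, -0.3906, -0.0065]
tool_rot: [-0.681, 0.04, 0.73, 0.041]
force: [0.4, -0.0, 0.5]
finger_gap: 1.0
```

step_arm:
  increments: [0,0,0,0,0.2,0,0,0,0,0.3,0,0,0,0,0.5,0,0,0,0,0.6,0,0,0,0,0.6]
  grip_force: 20

```text
t: 8.62
tcp_pos: [0.5688, -0.391, -0.0047]
tool_rot: [-0.682, 0.041, 0.729, 0.04]
force: [0.1, 1.9, 5.6]
finger_gap: 0.711
```

Run:
```python
from h import *
show()
s=sense();print(np.round(R.from_quat(s["tool_rot"]).as_matrix(),3))
print("above target",inc(cw(-.06,-.03,.17),CASE[2]+np.pi/2))
```

```text
t 8.62 tcp [ 0.5688 -0.391  -0.0047] F [0.1 1.9 5.6] gap 0.711
[[-0.065 -0.115 -0.991]
 [ 0.003 -0.993  0.115]
 [-0.998  0.005  0.065]]
above target (array([-2.874, -7.014,  1.155]), np.float64(-0.101))
```

Tart gripped at a 60 mm opening. Now lifting it.

step_arm:
  increments: [-0.2,0,0,0,0.6,-0.7,0,0,0,0.6,-1.4,0,0,0,0.6,-2.2,0,0,0,0.6,-3.0,0,0,0,0.6]
  grip_force: 25

```text
t: 9.25
tcp_pos: [0.5803, -0.3916, 0.1766]
tool_rot: [-0.682, 0.041, 0.729, 0.04]
force: [-0.0, 0.3, -0.9]
finger_gap: 0.704
```

Run:
```python
from h import *
show()
s=sense();print(np.round(R.from_quat(s["tool_rot"]).as_matrix(),3),s["qd"])
print("above target",inc(cw(-.063,-.03,.17),CASE[2]+np.pi/2))
```

```text
t 9.25 tcp [ 0.5803 -0.3916  0.1766] F [-0.   0.3 -0.9] gap 0.704
[[-0.066 -0.115 -0.991]
 [ 0.003 -0.993  0.115]
 [-0.998  0.005  0.066]] [ 0.02144731 -0.39090154 -0.35050497  0.01384408  0.73210227 -0.01286236]
above target (array([ 0.154, -7.016,  1.198]), np.float64(-0.102))
```

step_arm:
  increments: [0.0,-0.4,0.07,0,0.6,0.0,-1.1,0.2,0,0.6,0.0,-1.9,0.33,0,0.6,0.0,-2.7,0.47,0,0.6,0.0,-3.5,0.6,0,0.6]

```text
t: 9.88
tcp_pos: [0.5683, -0.1777, 0.1783]
tool_rot: [-0.682, 0.041, 0.729, 0.04]
force: [0.5, 0.1, -1.4]
finger_gap: 0.709
```

Run:
```python
from h import *
show()
print("above target",inc(cw(-.065,-.03,.17),CASE[2]+np.pi/2),inc(cw(-.065,-.03,.10)))
```

```text
t 9.88 tcp [ 0.5683 -0.1777  0.1783] F [ 0.5  0.1 -1.4] gap 0.709
above target (array([ 0.16 , -3.497,  0.623]), np.float64(-0.105)) (array([ 1.325, -3.504,  0.547]), 0)
```

step_arm:
  increments: [0.0,-0.9,0.15,0,0.6,0.0,-1.8,0.3,0,0.6,0.1,-2.7,0.45,0,0.6,0.15,-3.3,0.58,-0.1,0.6,0.16,-3.5,0.62,-0.1,0.6]

```text
t: 10.5
tcp_pos: [0.5541, 0.0371, 0.1702]
tool_rot: [-0.682, 0.037, 0.729, 0.036]
force: [0.1, -0.5, -1.0]
finger_gap: 0.706
```

step_arm:
  increments: [0,0,0,0,0.6,0,0,0,0,0.6,0.2,0,0,0,0.6,0.4,0,0,0,0.6,0.5,0,-0.02,0,0.6]

```text
t: 11.12
tcp_pos: [0.5524, 0.0367, 0.1387]
tool_rot: [-0.682, 0.038, 0.73, 0.036]
force: [0.3, 0.3, -1.5]
finger_gap: 0.707
```

Run:
```python
from h import *
import cv2
show()
print(inc(cw(-.065,-.03,.034),CASE[2]+np.pi/2))
t=snapshot("top");c=snapshot("scene")
a=cv2.resize(t[110:240,230:360],None,fx=3,fy=3,interpolation=2);b=cv2.resize(c[100:230,280:410],None,fx=3,fy=3,interpolation=2)
cv2.imwrite("pics/c8.png",cv2.hconcat([a,b]))
```

```text
t 11.12 tcp [0.5524 0.0367 0.1387] F [ 0.3  0.3 -1.5] gap 0.707
(array([ 1.738,  0.013, -0.16 ]), np.float64(0.019))
```

View pics/c8.png

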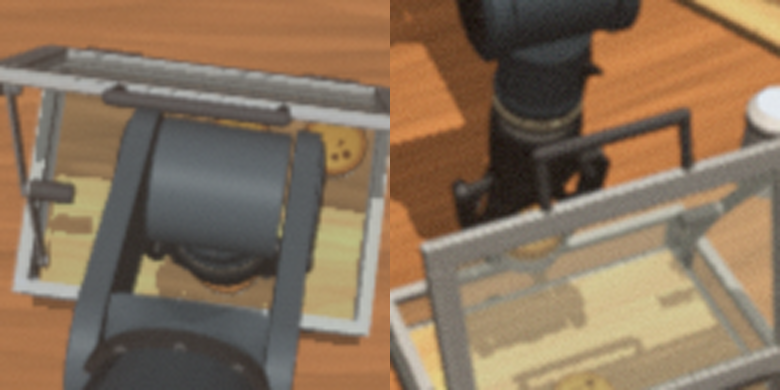

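The tart hangs inside the front of the case. The wrist body's back edge is near the handle in the top view, at crop row ~120, so I'll check its clearance before lowering.

Run:
```python
from h import *
for h_ in(.2,.25,.3,.35,.4):
    P=np.array([.5524+.066*h_,.037,.1387+h_]);print(h_,proj("scene",P),"topback x",ray("top",(300,150.7),P[2])[:2], ray("top",(230+215/3,110+190/3),P[2])[:2])
print("handle bar front edge",cw(.0145,-.03,.341))
print(sense()["q"])
```

```text
0.2 [329.14566317 128.71888502] topback x [0.6316768 0.0456996] [0.58444021 0.04115848]
0.25 [330.51881714 111.92752591] topback x [0.62098363 0.04376628] [0.57684475 0.03952296]
0.3 [332.02124474  93.55536812] topback x [0.61029045 0.04183296] [0.56924928 0.03788745]
0.35 [333.67210316  73.36815154] topback x [0.59959728 0.03989964] [0.56165381 0.03625193]
0.4 [335.49453151  51.08292382] topback x [0.5889041  0.03796632] [0.55405835 0.03461641]
handle bar front edge [0.63374457 0.02663426 0.341     ]
[-0.13125961  0.58284214  1.64755105 -0.00866531  0.97913067  1.54864193]
```

Clearance is about 15 mm and stays about the same on the way down. Lowering slowly and straight.

step_arm:
  increments: [0.25,0.01,-0.02,0,0.6,0.6,0.01,-0.04,0,0.6,0.95,0.01,-0.07,0,0.6,1.25,0.01,-0.09,0,0.6,1.45,0.01,-0.1,0,0.6]

```text
t: 11.85
tcp_pos: [0.5523, 0.0358, 0.0504]
tool_rot: [-0.681, 0.037, 0.73, 0.036]
force: [0.1, -1.0, -2.5]
finger_gap: 0.706
```

step_arm:
  increments: [0.03,0,0,0,0.6,0.06,0,0,0,0.6,0.09,0,-0.01,0,0.6,0.11,0,-0.01,0,0.6,0.12,0,-0.01,0,0.6]

```text
t: 12.48
tcp_pos: [0.5526, 0.0357, 0.0434]
tool_rot: [-0.681, 0.037, 0.73, 0.036]
force: [0.2, -0.4, -2.0]
finger_gap: 0.707
```

Run:
```python
from h import *
show();print(np.round(R.from_quat(sense()["tool_rot"]).as_matrix()[:,0],3))
```

```text
t 12.47 tcp [0.5526 0.0357 0.0434] F [ 0.2 -0.4 -2. ] gap 0.707
[-0.069  0.002 -0.998]
```

step_arm:
  increments: [0.03,0,0,0,0.6,0.06,0,0,0,0.6,0.09,0,-0.01,0,0.6,0.12,0,-0.01,0,0.6,0.14,0,-0.01,0,0.6]

```text
t: 13.1
tcp_pos: [0.5525, 0.0357, 0.0348]
tool_rot: [-0.681, 0.037, 0.73, 0.036]
force: [-0.2, -0.2, -0.9]
finger_gap: 0.708
```

step_arm:
  increments: [0.02,0,0,0,0.6,0.04,0,0,0,0.6,0.05,0,0,0,0.6,0.06,0,0,0,0.6,0.06,0,0,0,0.6]

```text
t: 13.72
tcp_pos: [0.5523, 0.0357, 0.0315]
tool_rot: [-0.681, 0.037, 0.73, 0.036]
force: [-0.7, 0.5, 2.3]
finger_gap: 0.71
```

step_arm:
  increments: [0,0,0,0,0.25,0,0,0,0,0.15,0,0,0,0,0.0,0,0,0,0,0,-0.05,0,0,0,0]

```text
t: 14.35
tcp_pos: [0.5523, 0.0358, 0.0344]
tool_rot: [-0.681, 0.037, 0.73, 0.036]
force: [0.1, -0.2, 0.1]
finger_gap: 0.997
```

step_arm:
  increments: [-0.3,0,0.02,0,0,-0.9,0,0.08,0,0,-1.6,0,0.15,0,0,-2.4,0,0.22,0,0,-3.2,0,0.3,0,0]

```text
t: 14.98
tcp_pos: [0.5475, 0.0373, 0.23]
tool_rot: [-0.682, 0.037, 0.73, 0.036]
force: [1.2, 0.6, 0.2]
finger_gap: 0.997
```

Run:
```python
from h import *
show();s=sense();print(s["q"]);print(np.round(R.from_quat(s["tool_rot"]).as_matrix(),3))
print(inc(cw(-.06,.118,.23),CASE[2]+np.pi/2),inc(cw(-.06,.118,.23),CASE[2]))
```

```text
t 14.97 tcp [0.5475 0.0373 0.23  ] F [1.2 0.6 0.2] gap 0.997
[-0.13170044  0.45427814  1.57786988 -0.00776854  1.17730529  1.54625279]
[[-0.068 -0.104 -0.992]
 [ 0.002 -0.995  0.104]
 [-0.998  0.005  0.068]]
(array([-0.027, -2.442, -0.211]), np.float64(0.026)) (array([-0.027, -2.442, -0.211]), np.float64(-17.974))
```

Run:
```python
from h import *
for z in(.24,.122):print(inc(cw(-.112,.113,z),CASE[2]))
print("tcp case x",(sense()["tcp_pos"][:2]-CASE[:2])@[np.cos(CASE[2]),np.sin(CASE[2])])
```

```text
(array([-0.134, -2.359,  0.666]), np.float64(-17.974))
(array([ 1.828, -2.37 ,  0.532]), np.float64(-17.974))
tcp case x -0.07238632763242853
```

step_arm:
  increments: [-0.1,-0.3,0.5,-1.0,0,-0.13,-0.8,0.66,-3.0,0,-0.13,-1.4,0.66,-5.0,0,-0.13,-2.0,0.66,-7.0,0,-0.13,-2.36,0.67,-9.0,0]

```text
t: 15.6
tcp_pos: [0.5226, 0.1839, 0.2413]
tool_rot: [-0.643, -0.247, 0.687, -0.23]
force: [0.1, -0.5, 0.1]
finger_gap: 1.0
```

Run:
```python
from h import *
show();print(inc(cw(-.112,.113,.122),CASE[2]))
```

```text
t 15.6 tcp [0.5226 0.1839 0.2413] F [ 0.1 -0.5  0.1] gap 1.0
(array([ 1.983,  0.114, -0.087]), np.float64(-8.908))
```

step_arm:
  increments: [0,0.02,0,-2.1,0,0.1,0.02,0,-4.2,0,0.5,0.05,-0.03,-6.3,0,1.0,0.07,-0.05,-8.4,0,1.5,0.1,-0.07,-8.9,0]

```text
t: 16.23
tcp_pos: [0.5239, 0.1822, 0.1517]
tool_rot: [-0.509, -0.489, 0.541, -0.457]
force: [0.7, 0.2, 0.2]
finger_gap: 1.003
```

Run:
```python
from h import *
import cv2
show();M=R.from_quat(sense()["tool_rot"]).as_matrix();print(np.round(M,3))
print(inc(cw(-.112,.113,.122),CASE[2]))
for x,z in[(-.087,.122),(-.07,.118),(-.055,.112),(-.052,.11)]:print(x,inc(cw(x,.113,z)))
t=snapshot("top");c=snapshot("scene")
a=cv2.resize(t[110:240,230:360],None,fx=3,fy=3,interpolation=2);b=cv2.resize(c[100:230,290:420],None,fx=3,fy=3,interpolation=2)
cv2.imwrite("pics/c9.png",cv2.hconcat([a,b]))
```

```text
t 16.23 tcp [0.5239 0.1822 0.1517] F [0.7 0.2 0.2] gap 1.003
[[-0.064  0.993 -0.103]
 [ 0.002 -0.103 -0.995]
 [-0.998 -0.064  0.004]]
(array([ 0.495,  0.018, -0.   ]), np.float64(0.031))
-0.087 (array([0.468, 0.434, 0.001]), 0)
-0.07 (array([0.517, 0.721, 0.002]), 0)
-0.055 (array([0.601, 0.976, 0.002]), 0)
-0.052 (array([0.631, 1.028, 0.002]), 0)
```

View pics/c9.png

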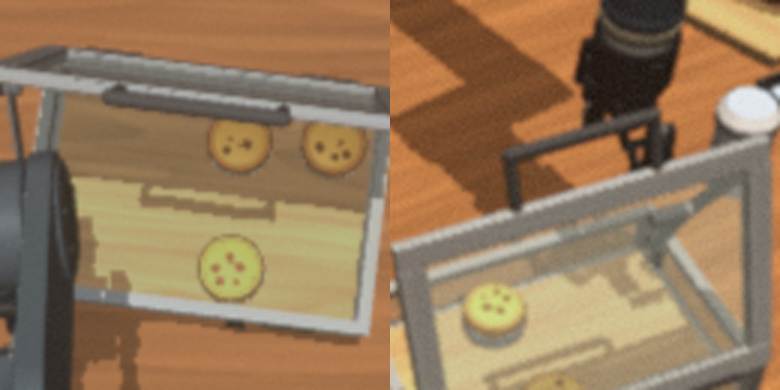

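The tart stands upright in the case at top crop (230,268), clear of the front wall, and the knob side is ready. That makes 11 pictures viewed, so I keep the last for the end and go on by force readings.

step_arm:
  increments: [0.2,0.02,0,0,0,0.49,0.02,0,0,0,0.49,0.1,0,0,0,0.48,0.2,0,0,0,0.48,0.3,0,0,0]

```text
t: 16.95
tcp_pos: [0.5379, 0.18, 0.1204]
tool_rot: [-0.507, -0.49, 0.544, -0.455]
force: [-2.5, 0.3, 0.8]
finger_gap: 1.002
```

step_arm:
  increments: [0,0.05,0,0,0,0,0.1,0,0,0,0,0.15,0,0,0,0,0.2,0,0,0,0,0.2,0,0,0]

```text
t: 17.58
tcp_pos: [0.549, 0.1788, 0.1189]
tool_rot: [-0.506, -0.49, 0.544, -0.455]
force: [-2.8, 0.5, -2.0]
finger_gap: 0.999
```

Run:
```python
from h import *
show();c,n=np.cos(CASE[2]),np.sin(CASE[2]);d=sense()["tcp_pos"][:2]-CASE[:2];print(c*d[0]+n*d[1],-n*d[0]+c*d[1])
for x,z in[(-.075,.118),(-.068,.114),(-.062,.110)]:print(x,inc(cw(x,.113,z)))
```

```text
t 17.57 tcp [0.549  0.1788 0.1189] F [-2.8  0.5 -2. ] gap 0.999
-0.08588967223193533 0.11231428420691265
-0.075 (array([ 0.002,  0.182, -0.011]), 0)
-0.068 (array([ 0.06 ,  0.303, -0.012]), 0)
-0.062 (array([ 0.119,  0.408, -0.012]), 0)
```

step_arm:
  increments: [0.02,0.09,0,0,0,0.05,0.18,0,0,0,0.08,0.27,0,0,0,0.11,0.34,0,0,0,0.12,0.38,0,0,0]

```text
t: 18.2
tcp_pos: [0.5684, 0.1765, 0.1085]
tool_rot: [-0.504, -0.492, 0.546, -0.453]
force: [-6.8, 2.2, -5.0]
finger_gap: 0.999
```

Run:
```python
from h import *
import cv2
show();c,n=np.cos(CASE[2]),np.sin(CASE[2]);d=sense()["tcp_pos"][:2]-CASE[:2];print(c*d[0]+n*d[1],-n*d[0]+c*d[1])
a=cv2.imread("pics/scene2.png")[100:230,290:420].astype(int);b=snapshot("scene");cv2.imwrite("pics/scene3.png",b)
# handle bar vertical position: dark pixels along columns near handle's right part
for x in(322,326,330,334,338,342):
    for im in(cv2.imread("pics/scene2.png"),b):
        col=im[125:215,x].sum(1);k=np.where(col<200)[0]+125;print(x,k[:1],k[-1:],end=" | ")
    print()
```

```text
t 18.2 tcp [0.5684 0.1765 0.1085] F [-6.8  2.2 -5. ] gap 0.999
-0.06637471883209829 0.11209282666880027
322 [] [] | 322 [] [] | 
326 [] [] | 326 [150] [163] | 
330 [153] [168] | 330 [149] [166] | 
334 [151] [152] | 334 [149] [150] | 
338 [151] [151] | 338 [148] [149] | 
342 [149] [150] | 342 [146] [148] |
```

Run:
```python
from h import *
for a in(70,68,66,64,62):
    r=np.radians(a);f=lambda y:proj("scene",cw(.11-.26*np.cos(r),y,.097+.26*np.sin(r)));p,q=f(-.06),f(.06)
    print(a,p,q,"row at 338:",np.interp(338,[p[0],q[0]],[p[1],q[1]]))
```

```text
70 [329.25497652 151.80452034] [377.53387435 138.23531756] row at 338: 149.3466556764379
68 [327.66728687 150.4936576 ] [375.598192  137.0831068] row at 338: 147.60267579793629
66 [326.12503191 149.33691922] [373.70429329 136.07928882] row at 338: 146.02804191523623
64 [324.62964458 148.33226084] [371.85430815 135.22182404] row at 338: 144.62040380503245
62 [323.18237579 147.47736053] [370.05016441 134.50841338] row at 338: 143.37712471799466
```

step_arm:
  increments: [0.04,0.03,0,0,0,0.08,0.06,0,0,0,0.1,0.09,0,0,0,0.1,0.1,0,0,0,0.1,0.1,0,0,0]

```text
t: 18.88
tcp_pos: [0.5749, 0.1758, 0.1023]
tool_rot: [-0.505, -0.491, 0.546, -0.453]
force: [-1.2, 1.1, 1.3]
finger_gap: 1.001
```

Run:
```python
from h import *
import cv2
show();c,n=np.cos(CASE[2]),np.sin(CASE[2]);d=sense()["tcp_pos"][:2]-CASE[:2];print(c*d[0]+n*d[1],-n*d[0]+c*d[1])
b=snapshot("scene");cv2.imwrite("pics/scene4.png",b)
for x in range(318,346,4):
    k=np.where(b[125:215,x].sum(1)<200)[0]+125;print(x,k[:1],k[-1:])
```

```text
t 18.88 tcp [0.5749 0.1758 0.1023] F [-1.2  1.1  1.3] gap 1.001
-0.059761494668171794 0.11210899946110532
318 [] []
322 [149] [151]
326 [149] [165]
330 [148] [149]
334 [147] [148]
338 [145] [147]
342 [144] [146]
```

The force dropped to about zero and the handle sank by about 6°, so the knee is well broken. Retreating now.

step_arm:
  increments: [0,-0.3,0,0,0,-0.1,-0.8,0,0,0,-0.8,-1.1,0,0,0.3,-1.7,-1.2,0,0,0.6,-2.6,-1.3,0,0,0.6]

```text
t: 19.55
tcp_pos: [0.5103, 0.1837, 0.2656]
tool_rot: [-0.506, -0.491, 0.545, -0.454]
force: [0.6, 0.4, -0.3]
finger_gap: 0.406
```

Run:
```python
from h import *
import cv2
show();s=sense();print(s["q"])
b=snapshot("scene");cv2.imwrite("pics/scene5.png",b)
for x in range(318,346,4):
    k=np.where(b[125:215,x].sum(1)<200)[0]+125;print(x,k[:1],k[-1:])
t=snapshot("top");cv2.imwrite("pics/top5.png",t)
# handle in top: rows of dark along columns 270..320
t2=cv2.imread("pics/top2.png")
for x in(280,290,300,310,320):
    o=[]
    for im in(t2,t):
        k=np.where(im[130:185,x].sum(1)<190)[0]+130;o.append((k[:1],k[-1:]))
    print(x,o)
for a in(70,66,64,62):print(a,[np.round(proj("top",HP(np.radians(a))+[0,0,.019]),1)])
print(inc(HP(np.radians(64),.09),CASE[2]))
```

```text
t 19.55 tcp [0.5103 0.1837 0.2656] F [ 0.6  0.4 -0.3] gap 0.406
[0.13288813 0.40637268 1.54950859 0.0121033  1.26148953 0.23475725]
318 [] []
322 [148] [152]
326 [149] [165]
330 [147] [149]
334 [147] [147]
338 [145] [146]
342 [144] [144]
280 [(array([], dtype=int64), array([], dtype=int64)), (array([], dtype=int64), array([], dtype=int64))]
290 [(array([], dtype=int64), array([], dtype=int64)), (array([], dtype=int64), array([], dtype=int64))]
300 [(array([], dtype=int64), array([], dtype=int64)), (array([], dtype=int64), array([], dtype=int64))]
310 [(array([], dtype=int64), array([], dtype=int64)), (array([], dtype=int64), array([], dtype=int64))]
320 [(array([], dtype=int64), array([], dtype=int64)), (array([], dtype=int64), array([], dtype=int64))]
70 [array([295.1, 144.4])]
66 [array([294.2, 153. ])]
64 [array([293.8, 157.3])]
62 [array([293.4, 161.4])]
(array([-2.349,  1.804,  1.912]), np.float64(0.003))
```

Run:
```python
import cv2,numpy as np
for f in("top2","top5"):
    im=cv2.imread(f"pics/{f}.png");
    print(f,[(r,int(im[r,285:300].sum(1).mean())) for r in range(134,176,1)])
```

```text
top2 [(134, 396), (135, 366), (136, 350), (137, 327), (138, 313), (139, 348), (140, 444), (141, 508), (142, 443), (143, 331), (144, 292), (145, 288), (146, 268), (147, 249), (148, 281), (149, 338), (150, 359), (151, 364), (152, 361), (153, 355), (154, 346), (155, 341), (156, 339), (157, 338), (158, 339), (159, 341), (160, 338), (161, 332), (162, 334), (163, 339), (164, 342), (165, 343), (166, 338), (167, 341), (168, 347), (169, 351), (170, 348), (171, 347), (172, 362), (173, 434), (174, 484), (175, 464)]
top5 [(134, 418), (135, 371), (136, 343), (137, 323), (138, 322), (139, 340), (140, 358), (141, 363), (142, 363), (143, 362), (144, 365), (145, 368), (146, 370), (147, 372), (148, 353), (149, 326), (150, 346), (151, 422), (152, 485), (153, 504), (154, 495), (155, 430), (156, 323), (157, 264), (158, 265), (159, 269), (160, 251), (161, 234), (162, 257), (163, 301), (164, 320), (165, 322), (166, 319), (167, 320), (168, 327), (169, 329), (170, 326), (171, 326), (172, 330), (173, 335), (174, 337), (175, 330)]
```

Run:
```python
from h import *
o=np.array([-.0015,0,0])
print(HP(np.radians(63.5)),inc(HP(np.radians(63.5),.06)+o,CASE[2]),inc(HP(np.radians(63.5),.0)+o,CASE[2]))
```

```text
[0.61652231 0.05863602 0.31378293] (array([-1.83 ,  1.777,  1.913]), np.float64(0.003)) (array([-0.832,  1.84 ,  1.91 ]), np.float64(0.003))
```

step_arm:
  increments: [-0.7,0,0.2,0,0.6,-1.5,0.3,0.7,0,0.6,-1.9,0.8,1.2,0,0.6,-1.9,1.3,1.6,0,0.6,-1.9,1.7,1.9,0,0.6]

```text
t: 20.27
tcp_pos: [0.6123, 0.0582, 0.3782]
tool_rot: [-0.511, -0.487, 0.541, -0.457]
force: [-0.2, 0.3, -0.4]
finger_gap: 0.401
```

Run:
```python
from h import *
show()
o=np.array([-.0015,0,0])
print(inc(HP(np.radians(63.5),.06)+o,CASE[2]),inc(HP(np.radians(63.5),.0)+o,CASE[2]))
```

```text
t 20.27 tcp [0.6123 0.0582 0.3782] F [-0.2  0.3 -0.4] gap 0.401
(array([ 0.07 ,  0.048, -0.013]), np.float64(-0.013)) (array([ 1.068,  0.108, -0.016]), np.float64(-0.013))
```

step_arm:
  increments: [0.2,0.08,0,0,0.6,0.5,0.09,0,0,0.6,0.8,0.1,0,0,0.6,1.0,0.11,0,0,0.6,1.06,0.11,0,0,0.6]

```text
t: 20.9
tcp_pos: [0.6142, 0.0582, 0.3129]
tool_rot: [-0.51, -0.488, 0.541, -0.457]
force: [0.5, 0.2, -0.5]
finger_gap: 0.402
```

step_arm:
  increments: [0,0,0,0,0.7,0,0,0,0,0.8,0,0,0,0,0.9,0,0,0,0,1,0,0,0,0,1]
  grip_force: 25

```text
t: 21.52
tcp_pos: [0.6145, 0.0583, 0.3136]
tool_rot: [-0.51, -0.488, 0.541, -0.457]
force: [-0.6, -0.1, 3.6]
finger_gap: 0.128
```

Run:
```python
from h import *
show();print(lid())
M=R.from_quat(sense()["tool_rot"]).as_matrix();print(np.round(M[:,0],3))
p=sense()["tcp_pos"];H=cw(.11,0,.097)
a0=np.radians(63.5);q=lambda a:cw(.110-.262*np.cos(a),0,.262*np.sin(a))
for a in(60,57,54,50,46,42,36):print(a,np.round(M.T@(q(np.radians(a))-q(a0))/.06,3))
```

```text
t 21.52 tcp [0.6145 0.0583 0.3136] F [-0.6 -0.1  3.6] gap 0.128
(np.float64(63.0958050797809), np.float64(0.26077359197511063))
[-0.061  0.003 -0.998]
60 [ 0.14  -0.227 -0.   ]
57 [ 0.272 -0.414 -0.001]
54 [ 0.412 -0.594 -0.001]
50 [ 0.614 -0.822 -0.002]
46 [ 0.832 -1.036 -0.002]
42 [ 1.064 -1.234 -0.003]
36 [ 1.436 -1.499 -0.004]
```

Handle gripped again (opening 0.128, with almost no offset). Now lowering the lid.

step_arm:
  increments: [0.07,-0.11,0,0,1,0.2,-0.32,0,0,1,0.36,-0.53,0,0,1,0.52,-0.72,0,0,1,0.61,-0.82,0,0,1]

```text
t: 22.15
tcp_pos: [0.563, 0.0637, 0.2795]
tool_rot: [-0.51, -0.488, 0.541, -0.457]
force: [2.5, 0.1, -0.8]
finger_gap: 0.128
```

```bash
cat >> h.py <<'E'
def down(angs,rad=.262):
    show();a0,r=lid();print("lid",a0,r);M=R.from_quat(sense()["tool_rot"]).as_matrix();print("axis",np.round(M[:,0],3))
    p0=cw(.110-r*np.cos(np.radians(a0)),0,r*np.sin(np.radians(a0)))
    for a in angs:print(a,np.round(M.T@(cw(.110-rad*np.cos(np.radians(a)),0,rad*np.sin(np.radians(a)))-p0)/.06,3))
E
python3 -c "
from h import *
down([47,43,39,35,31,27])"
```

```text
t 22.15 tcp [0.563  0.0637 0.2795] F [ 2.5  0.1 -0.8] gap 0.128
lid 49.44168006348334 0.2611117933263968
axis [-0.061  0.003 -0.998]
47 [ 0.122 -0.141 -0.   ]
43 [ 0.35  -0.343 -0.001]
39 [ 0.592 -0.529 -0.002]
35 [ 0.846 -0.697 -0.002]
31 [ 1.111 -0.847 -0.003]
27 [ 1.386 -0.979 -0.004]
```

step_arm:
  increments: [0.18,-0.18,0,0,1,0.42,-0.39,0,0,1,0.66,-0.57,0,0,1,0.9,-0.73,0,0,1,1.11,-0.85,0,0,1]

```text
t: 22.78
tcp_pos: [0.5085, 0.0694, 0.2156]
tool_rot: [-0.511, -0.487, 0.54, -0.458]
force: [1.9, 1.5, -1.1]
finger_gap: 0.132
```

```bash
python3 -c "
from h import *
down([28,24,20,16,13,10,8])"
```

```text
t 22.77 tcp [0.5085 0.0694 0.2156] F [ 1.9  1.5 -1.1] gap 0.132
lid 30.92135318114091 0.2617655770676072
axis [-0.059  0.003 -0.998]
28 [ 0.198 -0.101 -0.001]
24 [ 0.48  -0.218 -0.001]
20 [ 0.768 -0.316 -0.002]
16 [ 1.063 -0.393 -0.003]
13 [ 1.288 -0.437 -0.004]
10 [ 1.514 -0.469 -0.004]
8 [ 1.666 -0.484 -0.005]
```

step_arm:
  increments: [0.2,-0.1,0,0,1,0.46,-0.21,0,0,1,0.74,-0.3,0,0,1,1.0,-0.38,0,0,1,1.2,-0.42,0,0,1]

```text
t: 23.4
tcp_pos: [0.4794, 0.0724, 0.1447]
tool_rot: [-0.511, -0.487, 0.54, -0.458]
force: [0.8, 1.3, -0.0]
finger_gap: 0.129
```

```bash
python3 -c "
from h import *
down([12,10,8,6,4,2,1,0,-1])"
```

```text
t 23.4 tcp [0.4794 0.0724 0.1447] F [ 0.8  1.3 -0. ] gap 0.129
lid 14.055070796756775 0.2616963115231558
axis [-0.059  0.003 -0.998]
12 [ 0.153 -0.031 -0.   ]
10 [ 0.305 -0.052 -0.001]
8 [ 0.456 -0.067 -0.001]
6 [ 0.608 -0.076 -0.002]
4 [ 0.761 -0.081 -0.002]
2 [ 0.913 -0.08  -0.002]
1 [ 0.989 -0.077 -0.003]
0 [ 1.065 -0.073 -0.003]
-1 [ 1.141 -0.068 -0.003]
```

step_arm:
  increments: [0.14,-0.03,0,0,1,0.3,-0.05,0,0,1,0.45,-0.065,0,0,1,0.6,-0.075,0,0,1,0.7,-0.08,0,0,1]

```text
t: 24.02
tcp_pos: [0.4727, 0.0731, 0.1026]
tool_rot: [-0.511, -0.487, 0.54, -0.458]
force: [3.2, 1.8, -0.1]
finger_gap: 0.128
```

step_arm:
  increments: [0.05,0,0,0,1,0.11,0,0,0,1,0.17,0,0,0,1,0.22,0,0,0,1,0.26,0,0,0,1]

```text
t: 24.65
tcp_pos: [0.472, 0.0731, 0.0869]
tool_rot: [-0.512, -0.487, 0.54, -0.458]
force: [1.9, 1.3, -0.8]
finger_gap: 0.127
```

```bash
python3 -c "
from h import *
down([2,1,0,-1])"
```

```text
t 24.65 tcp [0.472  0.0731 0.0869] F [ 1.9  1.3 -0.8] gap 0.127
lid 1.2643637607942273 0.2612863256206507
axis [-0.057  0.004 -0.998]
2 [-0.056 -0.013  0.   ]
1 [ 0.021 -0.011 -0.   ]
0 [ 0.097 -0.007 -0.   ]
-1 [ 0.173 -0.002 -0.   ]
```

step_arm:
  increments: [0.02,0,0,0,1,0.04,0,0,0,1,0.06,0,0,0,1,0.08,0,0,0,1,0.1,0,0,0,1]

```text
t: 25.28
tcp_pos: [0.4721, 0.0732, 0.0838]
tool_rot: [-0.512, -0.486, 0.54, -0.459]
force: [-2.2, 0.6, 34.3]
finger_gap: 0.131
```

step_arm:
  increments: [0.02,0,0,0,1,0.04,0,0,0,1,0.06,0,0,0,1,0.07,0,0,0,1,0.07,0,0,0,1]

```text
t: 25.9
tcp_pos: [0.4721, 0.0731, 0.0836]
tool_rot: [-0.512, -0.486, 0.539, -0.459]
force: [-4.3, 1.7, 35.8]
finger_gap: 0.128
```

The lid sits on the rim: the handle stopped with 35 N down. Easing off, then releasing.

step_arm:
  increments: [-0.01,0,0,0,1,-0.01,0,0,0,0.9,-0.01,0,0,0,0.75,-0.01,0,0,0,0.6,-0.01,0,0,0,0.6]

```text
t: 26.52
tcp_pos: [0.4714, 0.073, 0.0838]
tool_rot: [-0.512, -0.486, 0.54, -0.459]
force: [0.5, -0.3, 0.4]
finger_gap: 0.396
```

step_arm:
  increments: [-0.2,0,0,0,0.6,-0.7,-0.05,0,0,0.6,-1.4,-0.1,0,0,0.6,-2.2,-0.3,0,0,0.6,-3.0,-0.5,0,0,0.6]

```text
t: 27.15
tcp_pos: [0.451, 0.0757, 0.2673]
tool_rot: [-0.512, -0.486, 0.54, -0.459]
force: [0.3, 0.3, 0.3]
finger_gap: 0.397
```

step_arm:
  increments: [-0.2,-0.1,1.0,0,0.6,-0.2,-0.1,2.0,0,0.6,-0.2,-0.1,3.0,0,0.6,-0.2,-0.1,4.0,0,0.6,-0.2,-0.1,4.8,0,0.6]

```text
t: 27.78
tcp_pos: [0.4145, -0.2123, 0.2814]
tool_rot: [-0.512, -0.486, 0.54, -0.459]
force: [0.7, -1.1, 0.7]
finger_gap: 0.4
```

Run:
```python
from h import *
import cv2
show();c=snapshot("scene");t=snapshot("top")
s0=cv2.imread("pics/scene0.png");t0=cv2.imread("pics/top0.png")
cv2.imwrite("pics/c10.png",cv2.hconcat([cv2.resize(t[110:245,225:380],None,fx=2.5,fy=2.5,interpolation=2),cv2.resize(c[150:285,265:420],None,fx=2.5,fy=2.5,interpolation=2)]))
# shift of lid/handle vs start, by template matching on front edge+handle; jar, shaker too
for nm,a,b,(r0,r1,c0,c1) in[("handle scene",s0,c,(163,200,290,350)),("lid corner scene",s0,c,(160,200,360,390)),("FR scene",s0,c,(185,210,265,300)),("jar",s0,c,(205,250,145,185)),("shaker",s0,c,(125,170,390,425)),("shaker top",t0,t,(210,245,150,190)),("handle top",t0,t,(205,240,262,325)),("tart b top",t0,t,(143,170,297,323)),("tart a top",t0,t,(145,170,330,352))]:
    m=cv2.matchTemplate(b[r0-8:r1+8,c0-8:c1+8],a[r0:r1,c0:c1],cv2.TM_CCOEFF_NORMED);_,v,_,p=cv2.minMaxLoc(m);print(nm,round(v,3),p[0]-8,p[1]-8)
```

```text
t 27.77 tcp [ 0.4145 -0.2123  0.2814] F [ 0.7 -1.1  0.7] gap 0.4
handle scene 0.992 0 0
lid corner scene 0.994 0 0
FR scene 0.996 0 0
jar 0.998 0 0
shaker 0.998 0 0
shaker top 0.999 0 0
handle top 0.999 0 0
tart b top 0.987 0 0
tart a top 0.993 0 0
```

View pics/c10.png

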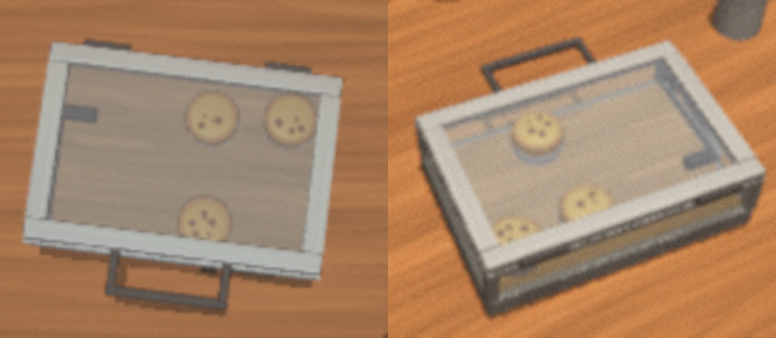

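The lid is shut and the tart stands upright inside at top crop (205,222). The stay is folded on the left at (80,114), and everything else is where it was. Handing in.

```bash
python3 -c "
from station import *
print(sign_off())"
```

```text
the job is handed in; nothing more can be done
None
```

The job is done and handed in at about 28 s of the 72 s allowed; the sign-off reported no verdict.

**What I did**
- I raised the lid by the handle to its stop at about 70°, where the arm read 17 N against it, and it stood up by itself when let go.
- I set the tart down in the free front part of the case. The reading at contact was about 2 N.
- I pushed the knee back about 37 mm until the force dropped off and the lid sank about 6°.
- Then I took the handle again and lowered the lid slowly until it rested on the rim.

**Last checks**
- **Lid:** the last pictures show it shut. The handle and front corners match the starting pictures with no pixel shift.
- **Stay:** it is folded on the left.
- **Tart:** it stands upright at the front, clear of the front wall and the stay.
- **Other things:** the two case tarts, the jar and the shaker show no pixel shift from the start.

**What was off**
- The two cameras disagreed by about 4 mm on the case and up to 6 mm on the tart. Gripping the handle favoured the scene camera for the case.
- The tool picked up a lean of up to about 4° while the lid was being lifted and kept it.
- While confirming the lid was shut I pressed on the handle with about 36 N.
- I did not see the stay lock directly. I judged it from the hard stop and from the lid standing by itself at 70°, not sunk.

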